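# Clear the mat and slide the file box home at the dental bench

## Robot

A 6-joint arm with a two-finger parallel gripper is mounted at the origin on the work surface. World frame = base frame: x ahead of the robot, y to its left, z up, the work surface at z = 0. Lengths are in mm, angles in rad, forces in N, time in s.
With the tool pointing down it reaches from about 300 to 750 mm from the base axis. Payload 8.5 kg.
Tool frame: the origin (TCP) lies at the very end of the fingers, on their centre line; the grasp point (between the pads) lies 19 mm behind it; z points along the fingers, y is the line along which they close (so a half turn about z gives the same grasp; the last joint's range is limited). The gripper opens to 88 mm and grips with 3 to 60 N. Pads are 18 mm wide; open, the fingers measure 123 mm over their backs; the gripper's body (75 mm by 187 mm) begins 45 mm behind the grasp point.
Start: joints at [1.025, 0.381, 1.297, -0, 1.464, -0.215], TCP at [178.631, 520.165, 238.748] pointing down, gripper open.
Joint ranges: [-3.11, 3.11], [-0.89, 2.33], [0.22, 2.48], [-1.42, 4.56], [0.17, 2.85], [-2.88, 2.88]. Speed limits (rad/s): [2.39, 2.39, 3.14, 3.14, 3.14, 3.14].

## Interface

Orientations are given as a unit quaternion [x, y, z, w].
In Python, from station import r, optics, finder gives the robot as it stands. The module is installed in compiled form; this text tells all that it offers.
- The arm moves only by the tool drive_tool, never from a script. Its argument "deltas" is a list of rows, each a list of 5 numbers: the shift along the world's x, y, z in units of 25 mm (1.0 is 25 mm), then the turn about the world's z in units of 6 degrees (1.0 is 6 degrees), then the opening, from 0 (shut) to 1 (fully open). A call has 1 to 5 rows; each row is the pose to reach, as a shift and turn from the pose commanded when the call began; what a row does not reach only later rows make up. A row lasts 1/12 s, in which the tool goes at most 41.7 mm and 7.16 degrees, less where a joint would pass 70% of its speed; a pose out of reach is approached as far as the arm can. A call with a gripper value outside its range is refused whole. The fingers move at their own pace and stop on an object; "grip_force" is the grip in N (left out, the last holds). Time passes only in rows, so rows that repeat a pose let the fingers close. It gives the time, the measured TCP pose, the force, the opening and the grip force at its end, in the units of the state.
- r.get_obs(): the state, without advancing time (a new reading comes with each control period).
- optics.camera(name): name is "scene" or "top" or "wrist"; returns the picture (400x640x3 uint8, blue, green, red); there is no depth.
- optics.camera_model(name): a dict with "vfov" (degrees; the focal length in pixels is half the picture's height over the tangent of half this angle, whatever the lens; pixels are square), "cx", "cy" (the principal point, pixels), "eye" and "attitude" of the camera in the world; the wrist camera has in their place "mount" (4x4, takes a point from camera to tool coordinates, whose origin is the TCP and whose axes are the flange's). Camera axes: x right, y down, z forward; pixel columns grow to the right and rows downward; lengths in mm; the calibration is good to about 2 mm. A picture is of the moment at which its call begins: read the wrist's pose just before it. camera_model takes no time and is no camera call.
- r.hand_in(): hands the job in; it is judged then, once.
Trained networks look in the newest picture that a camera, given by its name, has taken for a name from the list of things; names that differ only in an ending like _2 or _b are one class to them, and where a whole thing is asked for, a point or a joint stands for the part that bears it (a point fixed in the world has none). Each returns a list of dicts, best first, with "confidence" (0 to 1); they miss things now and then, are a little off and sometimes report something else, mostly with a low value. They report only what shows in the picture. A call takes as long as a camera call. They do not tell look-alikes from the thing itself.
- finder.spot_in(camera, target): "extent" ([left, top, right, bottom] as shares, 0 to 1, of the picture: columns of its width, rows of its height, round what is visible of it).
- finder.outline_of(camera, target): "pixels" (400x640 bool, what is visible of it) and "extent" ([left, top, right, bottom] as shares, 0 to 1, of the picture: columns of its width, rows of its height, round what is visible of it).
- finder.place_of(camera, target): "at" ([column, row] as shares, 0 to 1, of the picture: columns of its width, rows of its height: a listed point, or the origin of a listed thing).
The state is a dict: "time": time; "qpos": joint angles; "joint_velocities": joint speeds; "tau": joint torques, N m; "tcp_pos": TCP position; "ee_rot": TCP orientation; "wrist_force": force on the tool from outside, world axes, zero at the start; "ft_torque": the same for the moment, N m; "width": finger opening in mm; "grip_force": force on a finger pad.
Only numpy, scipy, OpenCV 4.12 (cv2) and the standard library are available. Lean on these libraries where they do the work, as an engineer would, in place of code of your own. Each camera call takes 0.05 s, during which the arm holds its last target. There are 200 camera calls.

## Task

First hang the orange glasses that were left on the mat over the steel rail, the right way up, with the bar under both side arms, between the front and the ear pieces. Then slide the full blue file box along the counter, without lifting or tipping it, until its whole base lies inside the mat's outer edge, and let go of everything. Leave the green tin, the amber jar and the white dish where they stand.

Things in the scene. Friction and masses are not known exactly. Their poses are not given: they have to be found in the camera images.
- file_box: Blue metal box full of colour-handled files, all one loose rigid body, about 0.4 to 0.8 kg: 150 mm along its own x, 110 mm along its own y, flat upright sides 52 mm high, file handles up to 64 mm. Too wide to grip across. Origin at the centre of its underside, z up. Mass centre near the middle. Stands on the counter.
- box_corner_a (a point): Lower corner of the file box at its own (+75, +55) mm, at the underside.
- box_corner_b (a point): Lower corner of the file box at (+75, -55) mm.
- box_corner_c (a point): Lower corner of the file box at (-75, +55) mm.
- box_corner_d (a point): Lower corner of the file box at (-75, -55) mm.
- mat: Parking mat printed flat on the counter (no step to slide over): grey rectangle with a white border, 180 mm along its own x, 140 mm along its own y to the outer edge of the border, so a box with its long side along the mat's long side has 15 mm to spare all round. Origin at its centre, on the counter (z = 0). Fixed; may be on the left or the right, with the file box on the other side.
- glasses: Orange light-filter glasses with blue frame, one rigid loose piece of 60 g, standing upright with side arms open on the mat. Origin at the foot of the middle of the front; the front faces own -x, the two arms run to +x, z up. Overall 142 mm wide (y), 66 mm high. Stands on the lower edge of the lenses (4 mm thick, 0 to 50 mm high) and the tips of the ear pieces.
- glasses_brow (a point): Middle of the top of the brow bar, 66 mm above the glasses' foot. The bar is straight, 12 mm thick (glasses' x), 142 mm wide, from 50 to 66 mm high: pinch it fore and aft from above.
- glasses_balance (a point): Point midway between the white marks on the arms, 40 mm behind the front, at the height of the arms' underside, 50 mm above the foot. Arms: at y = +-70 mm, 5 mm wide, 50 to 60 mm high, x = 0 to 100 mm. With the bar under these marks the glasses balance; the mass centre is 15 mm below this point, so they hang stably.
- glasses_ears (a point): Point midway between the two ear pieces, 105 mm behind the front, 29 mm above the foot. The ear pieces (10 mm long in x, 5 mm wide) run down from the arms' ends, at y = +-70 mm, to foot level.
- rail: Fixed steel rail: a straight round bar 12 mm thick along its own y, 230 mm long, on an upright post 16 mm thick at each end (own y = +-115 mm), each on a round foot 70 mm across and 10 mm high. Origin on the counter under the middle of the bar; own x is level and square to the bar.
- rail_mid (a point): Middle of the bar's axis, 160 mm above the counter (the bar's top is 6 mm higher).
- tin: Green round tin, 70 mm across, 36 mm high, loose; origin at the centre of its underside. To be left alone.
- jar: Amber glass jar, 44 mm across, 70 mm high, loose, standing beyond the mat's +x short side; origin at the centre of its underside. To be left alone.
- dish: Small white dish, 44 mm across, 28 mm high, loose, standing under or just beyond the rail; origin at the centre of its underside. To be left alone.
There are look-alikes about, which are no part of the job. There is more than one size of the glasses; the job needs the smallest. Several things look just like the file_box: the one meant starts farthest to the robot's right.

How it is judged:
By the outcome, as a careful person would: the job done as asked, in the order asked, and still so for the second after the job is handed in, with the robot touching nothing.
It also fails if it takes over 66 s, if anything falls off the work surface, if the arm or the gripper's body presses on something with over 40 N, if the wrist force passes 120 N, or if a joint passes its speed limit or range.

## Working session

There is one attempt and no reset: what is moved stays moved. The work goes in short steps, Python scripts to look and compute and a tool call to move; the robot and the scene stay as the last step left them, time stands still between calls to the robot, and variables do not carry over. Pictures are saved under pics/ and viewed, at most 10 in all, crops included, and the job is handed in when it is done.

Besides the shell and the picture viewer there is one more tool, called after "Request:" as name([rows], argument=value, ...), one row to a line, values as JSON. drive_tool: Moves the arm, as the interface text tells. Its arguments: {"type":"object","properties":{"deltas":{"type":"array"},"grip_force":{"type":"number"}},"required":["deltas"]}

```bash
mkdir -p pics; cat > h.py <<'E'
import numpy as np, cv2
from scipy.spatial.transform import Rotation as R
from station import r, optics, finder
def cam(name, obs=None):
    m=optics.camera_model(name); f=200/np.tan(np.radians(m['vfov'])/2)
    if name=='wrist':
        o=obs or r.get_obs(); T=np.eye(4); T[:3,:3]=R.from_quat(o['ee_rot']).as_matrix(); T[:3,3]=o['tcp_pos']
        M=T@np.array(m['mount']); return f,m['cx'],m['cy'],M[:3,3],M[:3,:3]
    a=np.array(m['attitude']); A=a if a.shape==(3,3) else R.from_quat(a).as_matrix()
    return f,m['cx'],m['cy'],np.array(m['eye']),A
def ray(c,u,v):
    f,cx,cy,e,A=c; d=A@np.array([(u-cx)/f,(v-cy)/f,1]); return e,d/np.linalg.norm(d)
def atz(c,u,v,z):
    e,d=ray(c,u,v); return e+d*(z-e[2])/d[2]
def proj(c,p):
    f,cx,cy,e,A=c; q=A.T@(np.array(p)-e); return np.array([cx+f*q[0]/q[2],cy+f*q[1]/q[2]])
def tri(rays):
    M=np.zeros((3,3));b=np.zeros(3)
    for e,d in rays:
        P=np.eye(3)-np.outer(d,d); M+=P; b+=P@e
    p=np.linalg.solve(M,b); return p,max(np.linalg.norm((np.eye(3)-np.outer(d,d))@(p-e)) for e,d in rays)
E
python3 - <<'E'
from h import *
for n in ('scene','top','wrist'):
    o=r.get_obs(); print(n,optics.camera_model(n)); cv2.imwrite(f'pics/{n}0.png',optics.camera(n))
print(r.get_obs())
a=[cv2.imread(f'pics/{n}0.png') for n in('scene','top')]
E
```

```text
scene {'vfov': 56.73006034892034, 'cx': 323.2403410695465, 'cy': 196.9401613282654, 'eye': array([ 754.44904023, -554.61199468,  948.59978981]), 'attitude': array([ 0.92221373,  0.236222  , -0.0833044 , -0.2945868 ])}
top {'vfov': 43.86372851894858, 'cx': 321.96003345618914, 'cy': 193.79851294408226, 'eye': array([ 385.16786663,  -45.55619092, 1667.71385543]), 'attitude': array([-0.70382279,  0.70989644, -0.01831572,  0.01857557])}
wrist {'vfov': 71.2800606977446, 'cx': 319.3763745579208, 'cy': 200.7956018329865, 'mount': array([[-3.13594190e-04, -9.65910351e-01, -2.58876602e-01,
         6.60470545e+01],
       [ 9.99999951e-01, -3.04141158e-04, -7.65657544e-05,
         3.07620506e-01],
       [-4.77937490e-06, -2.58876614e-01,  9.65910399e-01,
        -1.46353608e+02],
       [ 0.00000000e+00,  0.00000000e+00,  0.00000000e+00,
         1.00000000e+00]])}
{'time': 0.15, 'qpos': array([ 1.02468014e+00,  3.81074103e-01,  1.29800778e+00, -5.95876232e-06,
        1.46359347e+00, -2.15296625e-01]), 'joint_velocities': array([ 6.00373792e-04, -2.84704139e-03, -2.90766080e-03,  7.05080320e-05,
        5.54126628e-04,  1.29277806e-04]), 'tau': array([ 1.75137717e-03, -4.38083661e+01, -2.24613601e+01,  7.13418145e-02,
        3.43487738e-02, -8.41039264e-05]), 'tcp_pos': array([178.54666794, 520.00321229, 238.28855918]), 'ee_rot': array([ 1.64656190e-01,  9.86350874e-01, -5.03688755e-04, -1.98401843e-04]), 'wrist_force': array([-0.3660706 ,  0.18749108, -0.01171971]), 'ft_torque': array([ 0.03341373, -0.01119216, -0.00170039]), 'grip_force': 0.0, 'width': 88.37747616470558}
```

View pics/scene0.png

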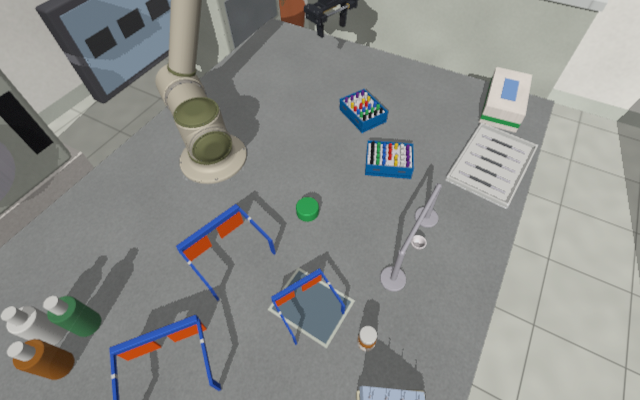

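View pics/top0.png

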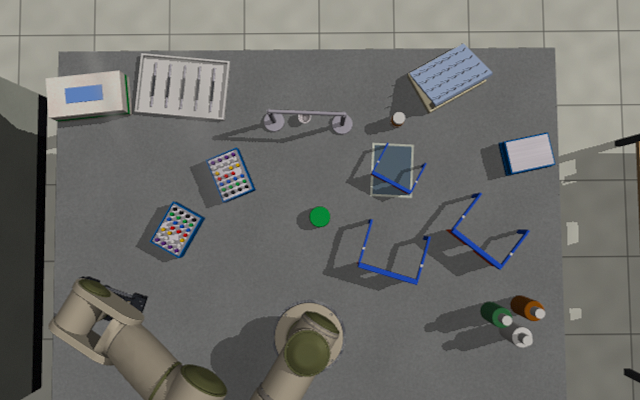

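The smallest glasses stand on the mat, at scene (308,300) and top (393,175). The box farthest to the robot's right is at top (230,175) and scene (390,158). The rail's bar is at top (308,113). Next I'll measure with the finder from both fixed cameras.

```bash
python3 - <<'E'
from h import *
names='glasses_brow glasses_balance glasses_ears glasses rail_mid rail mat tin jar dish file_box box_corner_a box_corner_b box_corner_c box_corner_d'.split()
C={n:cam(n) for n in('scene','top')}
D={}
for n in C:
    optics.camera(n)
    for t in names: D[n,t]=[(np.round(np.array(d['at'])*[640,400],1),round(d['confidence'],2)) for d in finder.place_of(n,t) if d['confidence']>.25]
for t in names:
    print(t); 
    for n in C: print('  ',n,[(*p.tolist(),c) for p,c in D[n,t]])
    for p,c in D['scene',t]:
        for q,k in D['top',t]:
            X,e=tri([ray(C['scene'],*p),ray(C['top'],*q)])
            if e<8: print('     ',X.round(1),round(e,1),c,k)
print(r.get_obs()['time'])
E
```

```text
glasses_brow
   scene [(212.4, 223.1, 0.98), (155.3, 333.3, 0.96), (297.5, 283.1, 0.58)]
   top [(389.3, 181.5, 0.89), (389.5, 273.7, 0.85), (473.5, 246.8, 0.68)]
      [ 219.4 -249.9   96.1] 7.5 0.98 0.85
      [ 291.7 -532.    77.7] 5.9 0.96 0.68
      [ 506.4 -266.1   53.1] 1.6 0.58 0.89
glasses_balance
   scene [(157.3, 359.1, 0.92), (220.2, 241.3, 0.68), (306.9, 297.1, 0.65)]
   top [(485.9, 234.9, 0.84), (394.9, 170.6, 0.79)]
      [ 330.1 -573.2   69.7] 3.7 0.92 0.84
      [ 543.6 -285.2   46.4] 0.4 0.65 0.79
glasses_ears
   scene []
   top [(305.1, 116.9, 0.7), (320.2, 216.3, 0.39)]
glasses
   scene [(215.9, 241.7, 0.92), (169.8, 340.6, 0.87), (297.4, 292.8, 0.76)]
   top [(473.2, 246.9, 0.73), (387.2, 272.5, 0.72), (389.5, 181.6, 0.52)]
      [ 210.5 -257.6   -2.3] 4.4 0.92 0.72
      [ 295.7 -536.8   21.3] 7.2 0.87 0.73
      [ 508.6 -273.8    7.3] 3.0 0.76 0.52
rail_mid
   scene [(421.3, 216.5, 0.61)]
   top [(304.7, 111.7, 0.96)]
      [717.1   5.2 151.8] 1.2 0.61 0.96
rail
   scene [(362.4, 176.3, 0.41)]
   top [(241.0, 148.7, 0.46)]
mat
   scene [(313.2, 308.2, 0.97)]
 
[... 2261 characters left out ...]
1] 2.7 0.73 0.86
      [ 392.4  429.3 -334.3] 1.6 0.73 0.76
      [449.4 438.8   8.1] 1.3 0.65 0.61
box_corner_d
   scene [(360.9, 132.1, 0.98), (410.1, 180.1, 0.83), (337.7, 111.3, 0.75), (363.2, 175.4, 0.73), (386.1, 120.3, 0.65)]
   top [(237.4, 150.6, 0.94), (256.0, 189.2, 0.86), (182.8, 257.3, 0.86), (223.1, 202.7, 0.76), (204.1, 218.6, 0.76), (177.4, 202.1, 0.61)]
      [475.  147.4 212.7] 1.5 0.98 0.86
      [434.9 264.3  94.1] 7.9 0.98 0.76
      [392.2 350.9  -1.7] 0.2 0.98 0.76
      [624.5 242.8 -20.2] 0.8 0.83 0.94
      [261.2 424.8 -15.8] 1.8 0.75 0.86
      [487.4 175.4  -2.1] 2.7 0.73 0.86
      [ 392.4  429.3 -334.3] 1.6 0.73 0.76
      [449.4 438.8   8.1] 1.3 0.65 0.61
1.75
```

The two views agree: glasses brow near (506,-266), pointing about -27°, rail_mid near (717,5), both within reach. The heights are off by up to 13 mm, so I'll move above the mat and measure from close by.

Request:
drive_tool([
  [0.55,-1.28,0,-0.65,1],
  [1.1,-2.56,0,-1.3,1],
  [1.65,-3.84,0,-1.95,1],
  [2.2,-5.12,0,-2.6,1],
  [2.75,-6.4,0,-3.25,1],
])

```text
time: 2.17
tcp_pos: [247.5, 358.7, 238.8]
ee_rot: [0.331, 0.944, 0.0, 0.0]
wrist_force: [0.9, -0.0, 0.4]
width: 88.2
grip_force: 0.0
```

Request:
drive_tool([
  [0.55,-1.28,0,-0.65,1],
  [1.1,-2.56,0,-1.3,1],
  [1.65,-3.84,0,-1.95,1],
  [2.2,-5.12,0,-2.6,1],
  [2.75,-6.4,0,-3.25,1],
])

```text
time: 2.58
tcp_pos: [316.4, 198.6, 239.0]
ee_rot: [0.486, 0.874, 0.0, 0.0]
wrist_force: [0.7, 0.8, -0.1]
width: 88.1
grip_force: 0.0
```

Request:
drive_tool([
  [0.55,-1.28,0,-0.65,1],
  [1.1,-2.56,0,-1.3,1],
  [1.65,-3.84,0,-1.95,1],
  [2.2,-5.12,0,-2.6,1],
  [2.75,-6.4,0,-3.25,1],
])

```text
time: 3.0
tcp_pos: [385.2, 38.4, 239.0]
ee_rot: [0.627, 0.779, 0.0, 0.0]
wrist_force: [1.0, 0.4, 0.2]
width: 88.3
grip_force: 0.0
```

Request:
drive_tool([
  [0.55,-1.28,0,-0.65,1],
  [1.1,-2.56,0,-1.3,1],
  [1.65,-3.84,0,-1.95,1],
  [2.2,-5.12,0,-2.6,1],
  [2.75,-6.4,0,-3.25,1],
])

```text
time: 3.42
tcp_pos: [454.0, -121.7, 238.8]
ee_rot: [0.75, 0.662, 0.0, 0.0]
wrist_force: [-0.0, 0.7, 0.6]
width: 88.2
grip_force: 0.0
```

Request:
drive_tool([
  [0.55,-1.28,0,-0.65,1],
  [1.1,-2.56,0,-1.3,1],
  [1.65,-3.84,0,-1.95,1],
  [2.2,-5.12,0,-2.6,1],
  [2.75,-6.4,0,-3.25,1],
])

```text
time: 3.83
tcp_pos: [522.8, -281.5, 238.7]
ee_rot: [0.851, 0.525, 0.0, -0.0]
wrist_force: [0.2, 0.5, -0.8]
width: 88.1
grip_force: 0.0
```

```bash
cat > look.py <<'E'
import sys,pickle
from h import *
tag=sys.argv[1]; o=r.get_obs(); im=optics.camera('wrist'); cv2.imwrite(f'pics/{tag}.png',im)
pickle.dump(cam('wrist',o),open(f'{tag}.pkl','wb')); c=cam('wrist',o)
for t in sys.argv[2:]:
    for d in finder.place_of('wrist',t):
        if d['confidence']>.25:
            p=np.array(d['at'])*[640,400]; print(t,p.round(1),round(d['confidence'],2),'z0',atz(c,*p,0)[:2].round(),'z66',atz(c,*p,66)[:2].round())
print(o['tcp_pos'].round(1),R.from_quat(o['ee_rot']).as_matrix()[:,1].round(3))
E
python3 look.py w1 glasses_brow glasses_balance glasses_ears glasses mat
```

```text
glasses_brow [303.  185.5] 0.61 z0 [ 496. -284.] z66 [ 506. -273.]
glasses_balance [305.  187.2] 0.51 z0 [ 497. -287.] z66 [ 507. -276.]
glasses_balance [453.4 121.7] 0.31 z0 [ 714. -297.] z66 [ 687. -284.]
glasses [307.1 172.6] 0.7 z0 [ 509. -270.] z66 [ 517. -262.]
glasses [124.7 251.7] 0.7 z0 [ 209. -254.] z66 [ 268. -248.]
mat [338.6 164.5] 0.75 z0 [ 553. -280.] z66 [ 553. -270.]
[ 522.8 -281.5  238.7] [ 0.894 -0.449 -0.   ]
```

View pics/w1.png

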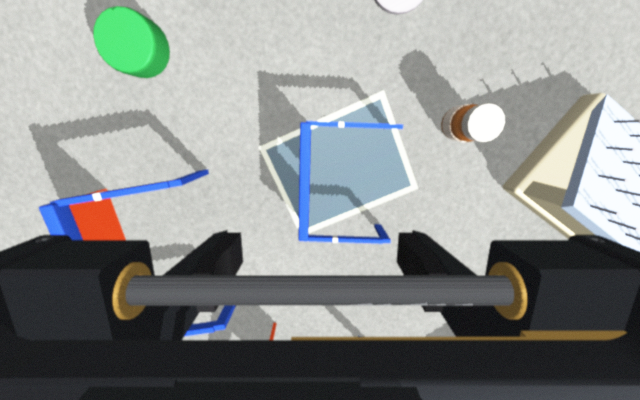

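Request:
drive_tool([
  [-0.7,1.2,0,0,1],
  [-1.4,2.4,0,0,1],
  [-2,3.2,0,0,1],
  [-2,3.2,0,0,1],
])

```text
time: 4.47
tcp_pos: [470.0, -195.4, 239.8]
ee_rot: [0.849, 0.528, 0.0, -0.0]
wrist_force: [0.4, 0.3, 0.8]
width: 88.1
grip_force: 0.0
```

```bash
python3 look.py w2 glasses_brow glasses_balance glasses_ears glasses mat
```

```text
glasses_brow [373.  229.9] 0.72 z0 [ 505. -303.] z66 [ 504. -275.]
glasses_balance [204.8 304.9] 0.72 z0 [ 214. -302.] z66 [ 263. -273.]
glasses [366.9 210.6] 0.72 z0 [ 509. -272.] z66 [ 507. -249.]
mat [396.3 203.7] 0.69 z0 [ 551. -281.] z66 [ 542. -256.]
[ 470.  -195.4  239.8] [ 0.897 -0.442 -0.   ]
```

View pics/w2.png

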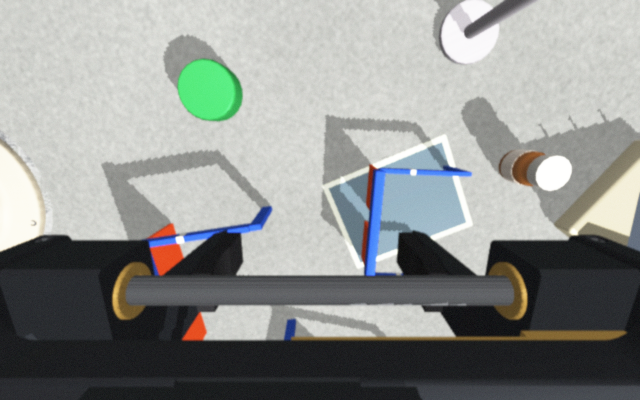

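In w1 the brow runs (306,123)-(305,240), the white marks are at (341,124) and (335,240), and the mat corners are at (384,92), (416,186), (306,232), (261,149). In w2 the brow runs (376,167)-(370,275) and one mark is at (413,172). Next I'll triangulate these.

```bash
python3 - <<'E'
from h import *; import pickle
a,b=[pickle.load(open(f'w{i}.pkl','rb')) for i in(1,2)]
for n,p,q in (('browL',(306,123),(376,167)),('mark',(341,124.5),(413,172)),('ear',(402,126),(470,173)),('browR',(305,240),(370,275))):
    X,e=tri([ray(a,*p),ray(b,*q)]); print(n,X.round(1),round(e,1))
L,Rr=[atz(a,u,v,66) for u,v in((306,123),(305,240))]; print('brow ends z66',L.round(1),Rr.round(1),np.linalg.norm(L-Rr),(L+Rr)/2)
print('w2',[atz(b,u,v,66).round(1) for u,v in((376,167),(370,275))])
M=np.array([atz(a,u,v,60) for u,v in((341,124.5),(335,240))]); print('marks z60',M.round(1),M.mean(0).round(1),np.linalg.norm(M[0]-M[1]))
def matfit(i,c):
    im=cv2.imread(f'pics/w{i}.png'); h=im.astype(int)
    m=((h.min(2)>205)).astype(np.uint8)
    return m
cs=[(384,92),(416,186),(306,232),(261,149)]
P=np.array([atz(a,u,v,0)[:2] for u,v in cs]); print('mat',P.round(1),P.mean(0).round(1),[np.linalg.norm(P[k]-P[k-1]).round(1) for k in range(4)])
cs2=[(446,136),(472,222),(361,267),(323,187)]
P=np.array([atz(b,u,v,0)[:2] for u,v in cs2]); print('mat',P.round(1),P.mean(0).round(1),[np.linalg.norm(P[k]-P[k-1]).round(1) for k in range(4)])
d=P[0]-P[3]+P[1]-P[2]; print(np.degrees(np.arctan2(d[1],d[0])))
E
```

```text
browL [ 540.6 -211.5   39. ] 0.6
mark [ 575.4 -231.5   59.5] 0.1
ear [ 637.6 -264.5   53.9] 0.1
browR [ 473.9 -339.4   51.2] 1.5
brow ends z66 [ 541.1 -212.6   66. ] [ 476.1 -335.2   66. ] 138.72106129230605 [ 508.59849834 -273.88606224   66.        ]
w2 [array([ 537.9, -205.3,   66. ]), array([ 476.2, -329.3,   66. ])]
marks z60 [[ 575.2 -231.5   60. ]
 [ 508.3 -354.2   60. ]] [ 541.8 -292.9   60. ] 139.7473551522147
mat [[ 646.5 -221.6]
 [ 637.7 -356.1]
 [ 467.4 -348. ]
 [ 468.2 -213.4]] [ 555.  -284.8] [np.float64(178.6), np.float64(134.8), np.float64(170.5), np.float64(134.6)]
mat [[ 647.  -222.8]
 [ 639.8 -355.9]
 [ 464.5 -350.6]
 [ 467.3 -212.5]] [ 554.6 -285.5] [np.float64(180.0), np.float64(133.3), np.float64(175.3), np.float64(138.1)]
-2.4945600831465713
```

Request:
drive_tool([
  [0.4,-0.8,-0.8,-0.2,1],
  [0.8,-1.6,-1.6,-0.4,1],
  [1.2,-2.4,-2.4,-0.4,1],
  [1.48,-3.14,-3.2,-0.4,1],
  [1.48,-3.14,-3.2,-0.4,1],
])

```text
time: 5.18
tcp_pos: [509.1, -280.8, 154.2]
ee_rot: [0.862, 0.508, -0.001, -0.003]
wrist_force: [-1.4, 0.5, 0.8]
width: 88.3
grip_force: 0.0
```

Request:
drive_tool([
  [0,0,-1,0,0.7],
  [0,0,-2,0,0.6],
  [0,0,-3,0,0.5],
  [0,0,-4,0,0.4],
  [0,0,-4.64,0,0.4],
], grip_force=15)

```text
time: 5.6
tcp_pos: [508.9, -277.8, 41.0]
ee_rot: [0.861, 0.509, -0.0, -0.001]
wrist_force: [0.0, 0.3, -0.2]
width: 56.7
grip_force: 0.0
```

Request:
drive_tool([
  [0,0,0,0,0.35],
  [0,0,0,0,0.3],
])

```text
time: 5.77
tcp_pos: [509.5, -278.3, 43.0]
ee_rot: [0.861, 0.509, -0.0, -0.0]
wrist_force: [0.1, -0.1, -0.1]
width: 43.5
grip_force: 0.0
```

```bash
python3 look.py w3 glasses_brow
```

```text
glasses_brow [308.6 266.6] 0.56 z0 [ 486. -305.] z66 [ 505. -276.]
[ 509.5 -278.3   43. ] [ 0.876 -0.483 -0.001]
```

View pics/w3.png

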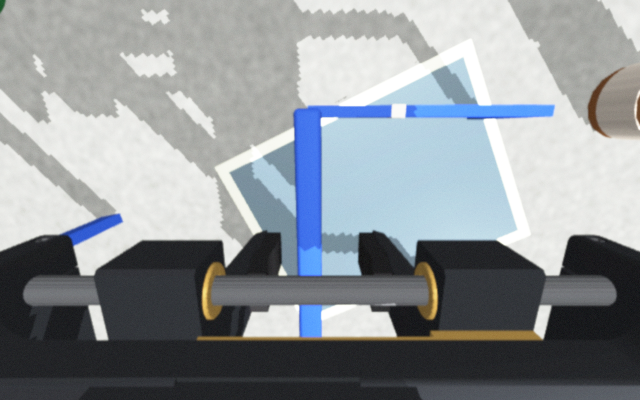

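Brow lies at column ~310 between the fingers (centre 320), square to them, so I'll shift about 4 mm and close.

Request:
drive_tool([
  [-0.13,0.14,0,0,0.3],
  [-0.13,0.14,0,0,0],
  [-0.13,0.14,0,0,0],
  [-0.13,0.14,0,0,0],
  [-0.13,0.14,0,0,0],
], grip_force=25)

```text
time: 6.28
tcp_pos: [506.3, -274.9, 43.4]
ee_rot: [0.861, 0.509, 0.0, 0.0]
wrist_force: [-2.0, 1.3, 6.5]
width: 12.0
grip_force: 25.0
```

Request:
drive_tool([
  [0,0,0,0,0],
  [0,0,0,0,0],
  [0,0,0,0,0],
])

```text
time: 6.53
tcp_pos: [506.2, -274.8, 43.4]
ee_rot: [0.861, 0.509, 0.0, 0.0]
wrist_force: [-0.7, 1.7, 6.2]
width: 11.3
grip_force: 25.0
```

Request:
drive_tool([
  [0,0,0.8,0,0],
  [0,0,1.8,0,0],
  [0,0,3,0,0],
  [0,0,4.2,0,0],
  [0,0,5.4,0,0],
])

```text
time: 6.95
tcp_pos: [505.9, -274.7, 179.1]
ee_rot: [0.861, 0.509, -0.0, -0.0]
wrist_force: [-0.0, -0.4, -0.5]
width: 11.8
grip_force: 25.0
```

Request:
drive_tool([
  [0,0,1.2,0,0],
  [0,0,2.4,0,0],
  [0,0,2.8,0,0],
  [0,0,2.8,0,0],
])

```text
time: 7.28
tcp_pos: [506.7, -275.3, 249.9]
ee_rot: [0.861, 0.509, 0.001, 0.002]
wrist_force: [-0.1, 0.4, -0.6]
width: 12.0
grip_force: 25.0
```

```bash
python3 - <<'E'
from h import *
o=r.get_obs(); print(o['tcp_pos'],o['width'],o['wrist_force'],o['ft_torque'])
a=optics.camera('top'); b=optics.camera('scene'); cv2.imwrite('pics/top1.png',a); cv2.imwrite('pics/scene1.png',b)
A=cv2.resize(a[95:135,250:370],None,fx=6,fy=6,interpolation=cv2.INTER_CUBIC)
B=cv2.resize(b[175:295,380:450],None,fx=3,fy=3,interpolation=cv2.INTER_CUBIC)
B2=cv2.resize(b[240:400,230:410],None,fx=2.25,fy=2.25)
h=np.zeros((600,800,3),np.uint8); h[:240,:720]=A; h[240:600,:210]=B; h[240:600,220:220+405]=B2
cv2.imwrite('pics/rail1.png',h)
E
```

```text
[ 506.68472401 -275.27804077  249.86879239] 11.951152343591916 [-0.10876466  0.35012316 -0.57512892] [-0.05455601  0.13846153  0.01075295]
```

View pics/rail1.png

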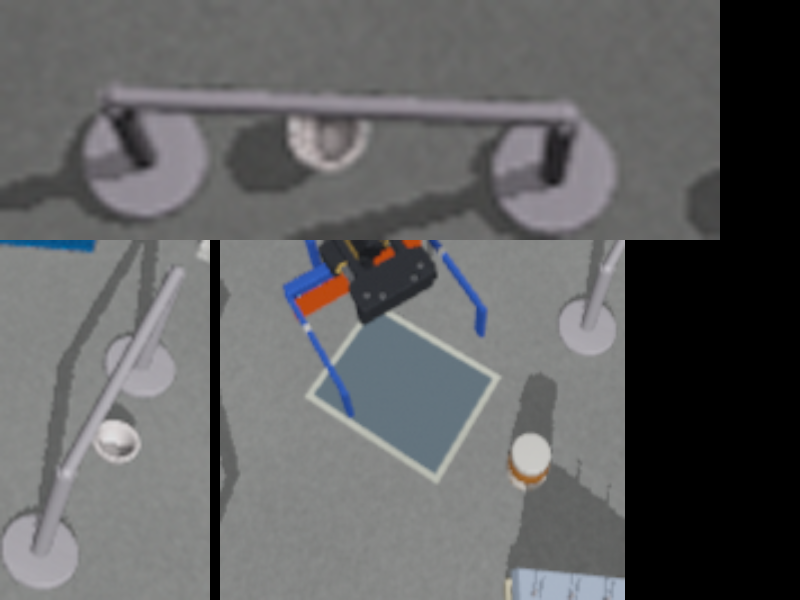

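Crop: bar ends at top (268.7,111.2) and (345,113.7), scene (440,184.3) and (402.7,251.7). The glasses are held level.

```bash
python3 - <<'E'
from h import *
s,t=cam('scene'),cam('top')
for n,p,q in (('barL',(440,184.3),(268.7,111.2)),('barR',(402.7,251.7),(345,113.7)),('footL',(426.7,216.7),(274.2,120.8)),('footR',(393.3,279),(342.2,124.2))):
    X,e=tri([ray(s,*p),ray(t,*q)]); z=160 if 'bar' in n else 10
    print(n,X.round(1),round(e,1),'top',atz(t,*q,z)[:2].round(1),'scene',atz(s,*p,z)[:2].round(1))
print('mat scene',[atz(s,*p,0)[:2].round(1) for p in((302,273.3),(353.6,301.3),(326.4,346.7),(269.1,309.3))])
E
```

```text
barL [721.7 116.7 161. ] 3.1 top [718.9 115.8] scene [724.4 119.2]
barR [ 710.7 -117.2  161.5] 2.0 top [ 709.1 -118.1] scene [ 712.4 -115.4]
footL [721.9 114.5   4.1] 1.5 top [719.3 113.4] scene [723.5 111.1]
footR [ 710.4 -115.1   -3. ] 2.3 top [ 705.8 -115.5] scene [ 712.9 -120. ]
mat scene [array([ 486.4, -219.9]), array([ 645.6, -222.5]), array([ 637.7, -356.3]), array([ 462.9, -346.8])]
```

Rail: middle (716,0,161), own x at -2.7°. Brow target is (676,2), a shift of (6.77, 11.1) units and a turn of +4.35 units at height.

Request:
drive_tool([
  [0.5,0.8,0,0.4,0],
  [1.2,1.9,0,0.9,0],
  [1.9,3.1,0,1.4,0],
  [2.6,4.3,0,1.9,0],
  [3.3,5.5,0,2.4,0],
])

```text
time: 7.8
tcp_pos: [588.7, -135.8, 245.1]
ee_rot: [0.79, 0.613, -0.001, -0.002]
wrist_force: [0.3, -1.0, -1.5]
width: 12.0
grip_force: 25.0
```

Request:
drive_tool([
  [0.7,1.2,0,0.5,0],
  [1.5,2.4,0,1,0],
  [2.3,3.7,0,1.5,0],
  [3,4.9,0,1.95,0],
  [3.47,5.6,0,1.95,0],
])

```text
time: 8.22
tcp_pos: [675.9, 6.1, 244.4]
ee_rot: [0.722, 0.692, -0.001, -0.002]
wrist_force: [0.3, -0.5, -0.2]
width: 11.5
grip_force: 25.0
```

Request:
drive_tool([
  [0,0,0,0,0],
  [0,0,0,0,0],
  [0,0,0,0,0],
])

```text
time: 8.47
tcp_pos: [674.8, 1.9, 246.0]
ee_rot: [0.724, 0.69, -0.001, -0.001]
wrist_force: [-0.3, -1.0, -0.2]
width: 11.4
grip_force: 25.0
```

```bash
python3 look.py w4; python3 - <<'E'
from h import *
a=cv2.imread('pics/w4.png'); t=optics.camera('top'); s=optics.camera('scene'); cv2.imwrite('pics/s4.png',s)
h=np.zeros((600,800,3),np.uint8); h[:400,:640]=a
h[400:600,:400]=cv2.resize(t[80:160,240:400],None,fx=2.5,fy=2.5); h[400:600,400:800]=cv2.resize(s[170:290,290:530],(400,200))
cv2.imwrite('pics/m4.png',h)
E
```

```text
[674.8   1.9 246. ] [ 0.999 -0.049 -0.003]
```

View pics/m4.png

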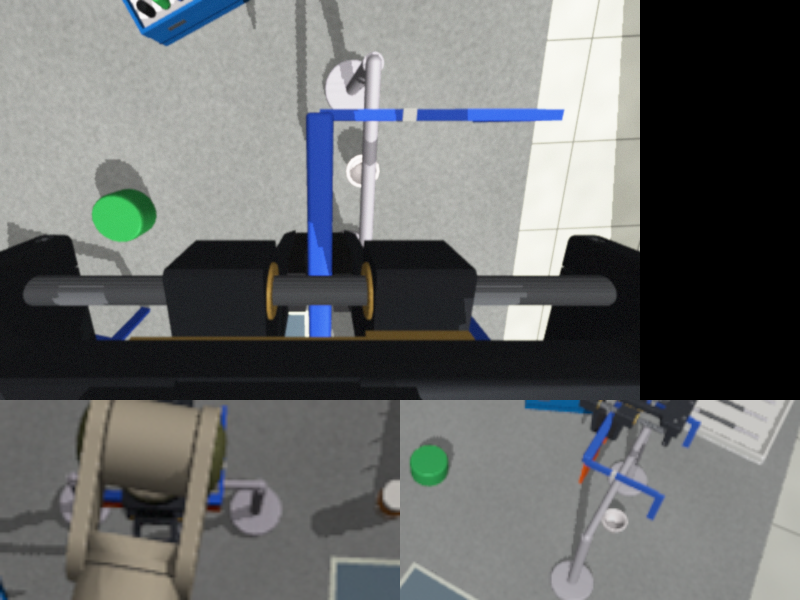

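The bar shows at (373,62) to (366,235), the arm at row 115 and its white mark at (410,115). I'll check where these lie.

```bash
python3 - <<'E'
from h import *; import pickle
c=pickle.load(open('w4.pkl','rb'))
for p in((373,62),(371,115),(369,170),(366,235)): print('bar',atz(c,*p,160).round(1))
for p in((320,115),(410,115),(563,115)): print('arm',atz(c,*p,262.6).round(1))
E
```

```text
bar [721.1 113.3 160. ]
bar [719.6  74.8 160. ]
bar [717.9  30.8 160. ]
bar [715.  -27.3 160. ]
arm [679.   73.1 262.6]
arm [718.9  71.1 262.6]
arm [786.6  67.8 262.6]
```

Request:
drive_tool([
  [0.02,0,-0.7,0,0],
  [0.02,0,-1.5,0,0],
  [0.02,0,-2.3,0,0],
  [0.02,0,-3,0,0],
  [0.02,0,-3.2,0,0],
])

```text
time: 9.03
tcp_pos: [674.6, 1.8, 164.9]
ee_rot: [0.724, 0.689, -0.001, -0.002]
wrist_force: [-0.5, -0.2, -1.0]
width: 11.9
grip_force: 25.0
```

Request:
drive_tool([
  [0,0,-0.1,0,0],
  [0,0,-0.1,0,0],
  [0,0,-0.1,0,0],
])

```text
time: 9.28
tcp_pos: [676.3, 2.4, 166.6]
ee_rot: [0.724, 0.69, 0.001, 0.001]
wrist_force: [-0.1, 0.0, 0.7]
width: 11.5
grip_force: 25.0
```

Request:
drive_tool([
  [0,0,-0.08,0,0],
  [0,0,-0.08,0,0],
  [0,0,-0.08,0,0],
])

```text
time: 9.53
tcp_pos: [676.0, 2.7, 163.7]
ee_rot: [0.724, 0.69, 0.0, 0.0]
wrist_force: [0.5, 0.6, -0.0]
width: 11.6
grip_force: 25.0
```

Request:
drive_tool([
  [0,0,-0.06,0,0],
  [0,0,-0.12,0,0],
  [0,0,-0.16,0,0],
  [0,0,-0.16,0,0],
])

```text
time: 9.87
tcp_pos: [675.9, 2.7, 159.3]
ee_rot: [0.724, 0.69, 0.0, 0.0]
wrist_force: [-1.1, -0.6, 1.0]
width: 11.6
grip_force: 25.0
```

Request:
drive_tool([
  [0,0,-0.04,0,0],
  [0,0,-0.04,0,0],
  [0,0,-0.04,0,0],
])

```text
time: 10.12
tcp_pos: [676.0, 2.7, 158.9]
ee_rot: [0.724, 0.69, 0.0, 0.0]
wrist_force: [-2.0, -0.5, 4.8]
width: 11.8
grip_force: 25.0
```

Request:
drive_tool([
  [0,0,0.02,0,0],
  [0,0,0.02,0,0.18],
  [0,0,0.02,0,0.22],
  [0,0,0.02,0,0.26],
  [0,0,0.02,0,0.26],
])

```text
time: 10.53
tcp_pos: [675.8, 2.6, 158.4]
ee_rot: [0.724, 0.69, -0.0, -0.0]
wrist_force: [-1.0, -0.3, -0.2]
width: 23.0
grip_force: 0.0
```

```bash
python3 look.py w5; python3 - <<'E'
from h import *
a=cv2.imread('pics/w5.png'); s=optics.camera('scene')
h=np.zeros((600,800,3),np.uint8); h[:400,:640]=a
h[400:600,400:800]=cv2.resize(s[170:290,290:530],(400,200))
cv2.imwrite('pics/m5.png',h)
o=r.get_obs(); print(o['width'],o['wrist_force'])
E
```

```text
[675.8   2.6 158.4] [ 0.999 -0.048 -0.001]
23.006742683562205 [0.2823948  0.33531015 0.15161039]
```

View pics/m5.png

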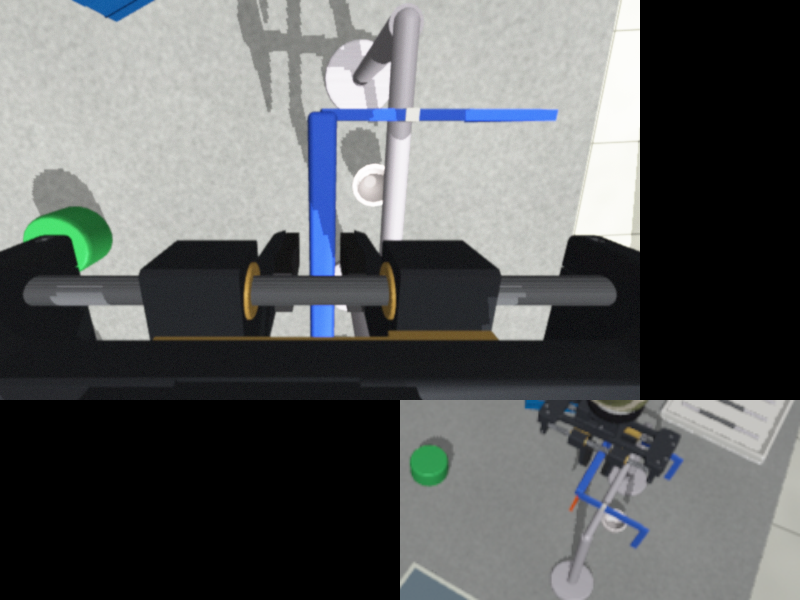

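The glasses hang with the marks at (412,115) over the bar, level and released. I'll raise straight up and fit the box pose.

Request:
drive_tool([
  [0,0,0.2,0,0.26],
  [0,0,0.6,0,0.26],
  [0,0,1.4,0,0.26],
  [0,0,2.4,0,0.26],
  [0,0,3.4,0,0.26],
])

```text
time: 11.05
tcp_pos: [675.7, 2.7, 245.6]
ee_rot: [0.724, 0.69, 0.0, 0.0]
wrist_force: [0.7, -0.6, 0.3]
width: 22.8
grip_force: 0.0
```

Request:
drive_tool([
  [-0.7,0.9,0.6,0.6,0.4],
  [-1.5,2.1,0.6,1.2,0.6],
  [-2.3,3.4,0.6,1.8,0.8],
  [-3.1,4.7,0.4,2.4,1],
  [-3.9,6,0.2,3,1],
])

```text
time: 11.47
tcp_pos: [577.4, 153.9, 250.1]
ee_rot: [0.606, 0.795, 0.001, 0.001]
wrist_force: [0.1, 0.6, -0.8]
width: 53.8
grip_force: 0.0
```

```bash
cat > box.py <<'E'
from h import *
from scipy.optimize import least_squares
def corners(x,y,th):
    Rm=np.array([[np.cos(th),-np.sin(th)],[np.sin(th),np.cos(th)]])
    return [np.append(Rm@np.array([a*75,b*55])+[x,y],0) for a in(1,-1) for b in(1,-1)]
def fit(dets,x0,tol=25):
    # dets: list of (cam,pixel); each matched to the nearest projected corner
    def res(p):
        out=[]
        for c,q in dets:
            out+=list(min((proj(c,k)-q for k in corners(*p)),key=np.linalg.norm))
        return out
    s=least_squares(res,x0,loss='soft_l1',f_scale=2,x_scale=[10,10,.1]); return s.x,np.array(res(s.x)).reshape(-1,2)
def detect(names,x0,near=22):
    D=[]
    for n in names:
        o=r.get_obs(); c=cam(n,o) if n=='wrist' else cam(n); optics.camera(n)
        pr=[proj(c,k) for k in corners(*x0)]
        for d in finder.place_of(n,'box_corner_a'):
            p=np.array(d['at'])*[640,400]
            if d['confidence']>.3 and min(np.linalg.norm(p-q) for q in pr)<near: D.append((c,p))
    return D
E
python3 - <<'E'
from box import *
s,t=cam('scene'),cam('top')
D=[(t,(237.4,150.6)),(t,(256,189.2)),(t,(223.1,202.7)),(s,(363.2,175.4)),(s,(410.1,180.1))]
for c,p in D: print(atz(c,*p,0)[:2].round(1))
x,e=fit(D,[530,258,.46]); print(x.round(2),np.degrees(x[2]).round(1)); print(e.round(1))
D=detect(['top','scene'],x); print(len(D)); x,e=fit(D,x); print(x.round(2),np.degrees(x[2]).round(1)); print(e.round(1))
for n,a,b in(('tin',(308.3,209),(319.5,217)),): print(n,atz(s,*a,18),atz(t,*b,18))
print(r.get_obs()['tcp_pos'])
E
```

```text
[620.8 239. ]
[489.7 176.4]
[445.2 287. ]
[485.8 172.2]
[627.9 226.6]
[5.3515e+02 2.5720e+02 3.8000e-01] 21.9
[[ 1.5 -1.3]
 [-0.5  1.1]
 [ 2.   0. ]
 [ 0.8 -1.2]
 [ 0.1 -1.9]]
3
[5.3393e+02 2.5328e+02 4.1000e-01] 23.7
[[-1.5 -1.6]
 [-0.1 -0.5]
 [ 1.8 20.1]]
tin [401.1007655  -38.14176373  18.        ] [394.31994176 -36.49707626  18.        ]
[578.32823224 153.21958799 249.94257452]
```

Request:
drive_tool([
  [-0.6,1.4,-0.4,0.3,1],
  [-1.2,2.8,-0.8,0.6,1],
  [-1.8,4.2,-1.2,0.9,1],
  [-2.4,5.6,-1.6,1.2,1],
  [-3,7.1,-2,1.3,1],
])

```text
time: 12.08
tcp_pos: [504.1, 330.3, 198.9]
ee_rot: [0.552, 0.834, 0.0, 0.0]
wrist_force: [0.4, 0.3, 0.2]
width: 88.3
grip_force: 0.0
```

Request:
drive_tool([
  [0,0.1,0,0,1],
  [0,0.1,0,0,1],
  [0,0.1,0,0,1],
])

```text
time: 12.33
tcp_pos: [504.7, 331.7, 199.2]
ee_rot: [0.552, 0.834, 0.0, 0.0]
wrist_force: [-0.4, 0.6, 1.0]
width: 87.7
grip_force: 0.0
```

```bash
python3 look.py w6 box_corner_a file_box; python3 - <<'E'
from box import *
x=[535,256,.4]; D=detect(['wrist','top','scene'],x,40)
c=cam('wrist'); print([proj(c,k).round(0) for k in corners(*x)])
for k,p in D: print(p.round(0),atz(k,*p,0)[:2].round(1))
x,e=fit(D,x); print(x.round(2),np.degrees(x[2])); print(e.round(1))
E
```

```text
box_corner_a [240.9 138.2] 0.97 z0 [397. 343.] z66 [413. 352.]
box_corner_a [260.1 200.8] 0.72 z0 [445. 278.] z66 [452. 300.]
box_corner_a [378.6 205. ] 0.56 z0 [588. 332.] z66 [567. 344.]
box_corner_a [313.1  78.4] 0.55 z0 [452. 439.] z66 [457. 430.]
file_box [321.9 240.5] 0.57 z0 [540. 258.] z66 [528. 284.]
[504.7 331.7 199.2] [0.921 0.39  0.001]
[array([377., 202.]), array([373., 279.]), array([260., 202.]), array([264., 278.])]
[259. 200.] [443.7 277.4]
[241. 148.] [629.3 228.5]
[223. 200.] [453.2 287.5]
[256. 190.] [488.3 177.7]
[381. 122.] [433.2 431.8]
[359. 131.] [386.6 350. ]
[407. 179.] [617.2 227.5]
[364. 175.] [487.2 177.2]
[5.3451e+02 2.5506e+02 3.7000e-01] 20.99586833133224
[[  1.4  -1.2]
 [ -0.6   1.5]
 [  2.4   2.5]
 [  0.3   1.2]
 [-14.8  28. ]
 [  6.3  18.4]
 [  2.4   0.2]
 [ -0.9  -0.3]]
```

View pics/w6.png

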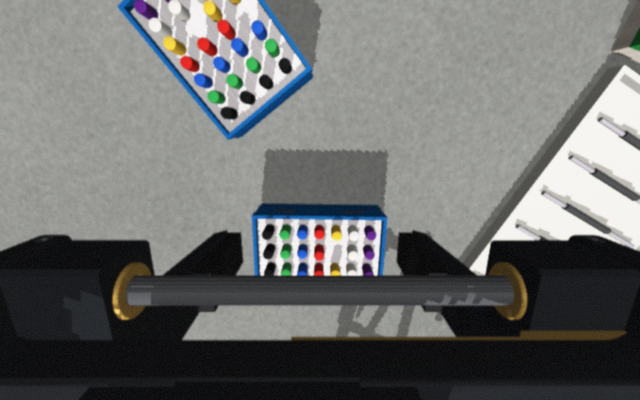

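The box's near lower edge runs (260,203)-(379,206) in w6, on the counter from (445,278) to (588,332). That puts the box centre at (535.5,254) with yaw 21°. The TCP is 20 mm behind that face, so I'll go down.

Request:
drive_tool([
  [0,0,-1,-0.2,1],
  [0,0,-2.4,-0.33,1],
  [0,0,-3.8,-0.33,1],
  [0,0,-5.2,-0.33,1],
  [0,0,-6.4,-0.33,1],
])

```text
time: 13.2
tcp_pos: [502.9, 332.4, 36.8]
ee_rot: [0.566, 0.824, -0.0, -0.0]
wrist_force: [1.0, 0.4, 0.6]
width: 87.9
grip_force: 0.0
```

Request:
drive_tool([
  [0,0,-0.5,0,1],
  [0,0,-0.9,0,1],
  [0,0,-0.9,0,1],
  [0,0,-0.9,0,1],
])

```text
time: 13.53
tcp_pos: [503.7, 332.8, 16.7]
ee_rot: [0.566, 0.824, 0.0, 0.0]
wrist_force: [0.3, 1.1, -0.2]
width: 88.4
grip_force: 0.0
```

```bash
cat > plan.py <<'E'
import sys; from h import *
# x y yaw(deg) of box, target yaw, arc length, straight length, step, start TCP is behind by offset
def plan(x,y,th,th1,arc,straight,off=64,step=10):
    P=[]; n=int(arc/step); c=np.array([x,y],float); t=np.radians(th); d=np.radians(th1-th)/max(n,1)
    for k in range(n+int(straight/step)+1):
        P.append((*(c+off*np.array([-np.sin(t),np.cos(t)])),np.degrees(t),*c))
        tn=t+(d if k<n else 0); m=(t+tn)/2; c=c+step*np.array([np.sin(m),-np.cos(m)]); t=tn
    return np.array(P)
if __name__=='__main__':
    P=plan(*map(float,sys.argv[1:]))
    for i in range(0,len(P)-1,5):
        S=P[i]; print('TCP',S[:3].round(1),'box',S[3:].round(0),[[round((q[0]-S[0])/25,2),round((q[1]-S[1])/25,2),0,round((q[2]-S[2])/6,2),1] for q in P[i+1:i+6]])
E
python3 plan.py 535.5 254 21 0 90 450; python3 -c "
from h import *
o=r.get_obs();print(o['tcp_pos'],R.from_quat(o['ee_rot']).as_matrix()[:,1],o['time'])"
```

```text
TCP [512.6 313.7  21. ] box [536. 254.] [[np.float64(0.23), np.float64(-0.34), 0, np.float64(-0.39), 1], [np.float64(0.45), np.float64(-0.69), 0, np.float64(-0.78), 1], [np.float64(0.66), np.float64(-1.05), 0, np.float64(-1.17), 1], [np.float64(0.85), np.float64(-1.42), 0, np.float64(-1.56), 1], [np.float64(1.02), np.float64(-1.79), 0, np.float64(-1.94), 1]]
TCP [538.2 269.    9.3] box [549. 206.] [[np.float64(0.16), np.float64(-0.38), 0, np.float64(-0.39), 1], [np.float64(0.3), np.float64(-0.77), 0, np.float64(-0.78), 1], [np.float64(0.43), np.float64(-1.16), 0, np.float64(-1.17), 1], [np.float64(0.55), np.float64(-1.56), 0, np.float64(-1.56), 1], [np.float64(0.55), np.float64(-1.96), 0, np.float64(-1.56), 1]]
TCP [551.8 220.   -0. ] box [552. 156.] [[np.float64(0.0), np.float64(-0.4), 0, np.float64(0.0), 1], [np.float64(0.0), np.float64(-0.8), 0, np.float64(0.0), 1], [np.float64(0.0), np.float64(-1.2), 0, np.float64(0.0), 1], [np.float64(0.0), np.float64(-1.6), 0, np.float64(0.0), 1], [np.float64(0.0), np.float64(-2.0), 0, np.float64(0.0), 1]]
TCP [551.8 170.   -0. ] box [552. 106.
[... 2037 characters left out ...]
box [ 552. -194.] [[np.float64(0.0), np.float64(-0.4), 0, np.float64(0.0), 1], [np.float64(0.0), np.float64(-0.8), 0, np.float64(0.0), 1], [np.float64(0.0), np.float64(-1.2), 0, np.float64(0.0), 1], [np.float64(0.0), np.float64(-1.6), 0, np.float64(0.0), 1], [np.float64(0.0), np.float64(-2.0), 0, np.float64(0.0), 1]]
TCP [ 551.8 -180.    -0. ] box [ 552. -244.] [[np.float64(0.0), np.float64(-0.4), 0, np.float64(0.0), 1], [np.float64(0.0), np.float64(-0.8), 0, np.float64(0.0), 1], [np.float64(0.0), np.float64(-1.2), 0, np.float64(0.0), 1], [np.float64(0.0), np.float64(-1.6), 0, np.float64(0.0), 1]]
[503.74630302 332.77507914  16.73320265] [9.33180809e-01 3.59406712e-01 6.27378903e-04] 13.5333
```

Request:
drive_tool([
  [0.12,-0.25,0,0,1],
  [0.24,-0.5,0,0,1],
  [0.36,-0.76,0,0,1],
  [0.43,-0.94,0,0,1],
  [0.5,-1.12,0,0,1],
])

```text
time: 13.95
tcp_pos: [516.5, 304.4, 17.0]
ee_rot: [0.566, 0.824, 0.001, 0.0]
wrist_force: [-1.6, 3.6, 2.5]
width: 88.2
grip_force: 1.9
```

```bash
python3 look.py w7 box_corner_a file_box; python3 - <<'E'
from h import *
o=r.get_obs(); print(o['wrist_force'],o['ft_torque'])
E
```

```text
box_corner_a [143.7 104.4] 0.93 z0 [398. 342.] z66 [436. 352.]
[516.5 304.4  17. ] [0.933 0.359 0.002]
[ 0.51083231  0.5069376  -0.03236369] [-0.03148912  0.01610798  0.03510241]
```

Contact was felt at about 4 N. Next is the turning push.

Request:
drive_tool([
  [0.22,-0.34,0,-0.39,1],
  [0.44,-0.69,0,-0.78,1],
  [0.64,-1.05,0,-1.17,1],
  [0.83,-1.42,0,-1.56,1],
  [1,-1.79,0,-1.94,1],
])

```text
time: 14.52
tcp_pos: [541.4, 258.9, 16.2]
ee_rot: [0.648, 0.761, -0.0, -0.0]
wrist_force: [-0.8, 2.3, 1.0]
width: 87.8
grip_force: 1.3
```

Request:
drive_tool([
  [0.14,-0.38,0,-0.39,1],
  [0.27,-0.77,0,-0.78,1],
  [0.39,-1.16,0,-1.17,1],
  [0.45,-1.56,0,-1.56,1],
  [0.45,-1.96,0,-1.56,1],
])

```text
time: 14.93
tcp_pos: [552.4, 209.8, 16.2]
ee_rot: [0.708, 0.706, 0.0, 0.0]
wrist_force: [-0.7, 2.1, -0.8]
width: 88.6
grip_force: 1.1
```

Request:
drive_tool([
  [0,-0.4,0,0,1],
  [0,-0.8,0,0,1],
  [0,-1.2,0,0,1],
  [0,-1.6,0,0,1],
  [0,-1.8,0,0,1],
])

```text
time: 15.35
tcp_pos: [552.0, 164.5, 16.2]
ee_rot: [0.707, 0.707, -0.0, -0.0]
wrist_force: [-0.6, 1.4, -1.3]
width: 88.0
grip_force: 1.0
```

```bash
cat > chk.py <<'E'
from box import *; import sys
o=r.get_obs(); p=o['tcp_pos']; ty=R.from_quat(o['ee_rot']).as_matrix()[:,1]; th=np.arctan2(ty[1],ty[0])
x=np.array([p[0]+64*np.sin(th),p[1]-64*np.cos(th),th]); print('tcp',p.round(1),np.degrees(th).round(1),'expect',x.round(2),o['time'])
D=detect(['top','scene'],x,22)
for k,q in D: print(q.round(0),atz(k,*q,0)[:2].round(0))
y,e=fit(D,x); print(y.round(1),np.degrees(y[2]).round(1)); print(e.round(1).tolist())
E
python3 chk.py
```

```text
tcp [552.  164.5  16.2] 0.0 expect [552.06 100.5    0.  ] 15.35
[295. 191.] [482.  46.]
[402. 195.] [627. 158.]
[554.7 102.3   0. ] 1.7
[[0.3, 0.3], [0.4, -0.1]]
```

Request:
drive_tool([
  [0,-0.3,0,0,1],
  [0,-0.7,0,0,1],
  [0,-1.1,0,0,1],
  [0,-1.5,0,0,1],
  [0,-1.9,0,0,1],
])

```text
time: 15.97
tcp_pos: [552.2, 117.3, 16.3]
ee_rot: [0.707, 0.707, 0.0, 0.0]
wrist_force: [-0.3, 2.8, 0.3]
width: 88.5
grip_force: 1.4
```

Request:
drive_tool([
  [0,-0.4,0,0,1],
  [0,-0.8,0,0,1],
  [0,-1.2,0,0,1],
  [0,-1.6,0,0,1],
  [0,-2,0,0,1],
])

```text
time: 16.38
tcp_pos: [552.1, 67.4, 16.3]
ee_rot: [0.707, 0.707, 0.0, -0.0]
wrist_force: [-0.3, 3.0, 2.4]
width: 88.4
grip_force: 1.7
```

Request:
drive_tool([
  [0,-0.4,0,0,1],
  [0,-0.8,0,0,1],
  [0,-1.2,0,0,1],
  [0,-1.6,0,0,1],
  [0,-1.8,0,0,1],
])

```text
time: 16.8
tcp_pos: [552.2, 22.0, 16.3]
ee_rot: [0.707, 0.707, -0.0, 0.0]
wrist_force: [0.4, 3.6, 3.3]
width: 88.0
grip_force: 1.9
```

```bash
python3 chk.py
```

```text
tcp [552.2  22.   16.3] 0.0 expect [552.2 -42.    0. ] 16.8
[338. 189.] [487. -98.]
[303. 193.] [475.  17.]
[382. 231.] [625.  10.]
[366. 260.] [ 624. -100.]
[321. 239.] [ 479. -101.]
[551.8 -43.6   0. ] 0.1
[[0.2, 3.0], [1.7, -0.5], [0.8, -0.2], [1.1, 0.1], [-0.2, -0.9]]
```

Request:
drive_tool([
  [0,-0.3,0,0,1],
  [0,-0.7,0,0,1],
  [0,-1.1,0,0,1],
  [0,-1.5,0,0,1],
  [0,-1.9,0,0,1],
])

```text
time: 17.42
tcp_pos: [552.0, -25.3, 16.1]
ee_rot: [0.707, 0.707, -0.0, -0.0]
wrist_force: [0.7, 2.0, -1.5]
width: 88.0
grip_force: 0.9
```

Request:
drive_tool([
  [0,-0.4,0,0,1],
  [0,-0.8,0,0,1],
  [0,-1.2,0,0,1],
  [0,-1.6,0,0,1],
  [0,-2,0,0,1],
])

```text
time: 17.83
tcp_pos: [552.1, -75.2, 16.2]
ee_rot: [0.707, 0.707, -0.0, -0.0]
wrist_force: [0.1, 2.4, -1.3]
width: 88.3
grip_force: 0.9
```

Request:
drive_tool([
  [0,-0.4,0,0,1],
  [0,-0.8,0,0,1],
  [0,-1.2,0,0,1],
  [0,-1.6,0,0,1],
  [0,-2,0,0,1],
])

```text
time: 18.25
tcp_pos: [552.1, -125.1, 16.2]
ee_rot: [0.707, 0.708, -0.0, -0.0]
wrist_force: [-0.5, 2.2, -1.9]
width: 88.1
grip_force: 0.9
```

Request:
drive_tool([
  [0,-0.4,0,0,1],
  [0,-0.8,0,0,1],
  [0,-1.2,0,0,1],
  [0,-1.6,0,0,1],
  [0,-1.8,0,0,1],
])

```text
time: 18.67
tcp_pos: [552.2, -170.6, 16.3]
ee_rot: [0.707, 0.707, -0.0, 0.0]
wrist_force: [0.4, 3.2, -1.1]
width: 87.9
grip_force: 1.2
```

```bash
python3 chk.py
```

```text
tcp [ 552.2 -170.6   16.3] 0.0 expect [ 552.22 -234.61    0.  ] 18.6667
[334. 320.] [ 624. -290.]
[287. 294.] [ 480. -289.]
[353. 283.] [ 621. -180.]
[ 549.6 -235.3    0. ] 1.0
[[0.5, -0.1], [-1.9, -0.1], [0.9, 0.2]]
```

Request:
drive_tool([
  [0.04,-0.3,0,-0.1,1],
  [0.08,-0.65,0,-0.2,1],
  [0.13,-1,0,-0.3,1],
  [0.18,-1.35,0,-0.35,1],
  [0.2,-1.6,0,-0.4,1],
])

```text
time: 19.28
tcp_pos: [557.3, -210.4, 16.3]
ee_rot: [0.722, 0.692, 0.0, 0.0]
wrist_force: [0.2, 2.9, 1.4]
width: 88.3
grip_force: 1.6
```

Request:
drive_tool([
  [0,-0.2,0,0,1],
  [0,-0.35,0,0,1],
  [0,-0.42,0,0,1],
  [0,-0.42,0,0,1],
])

```text
time: 19.62
tcp_pos: [557.1, -220.2, 16.3]
ee_rot: [0.721, 0.693, -0.0, 0.0]
wrist_force: [0.8, 0.2, 0.5]
width: 87.9
grip_force: 0.0
```

Request:
drive_tool([
  [0,0.4,0,0,1],
  [0,1,0,0,1],
  [0,1.8,0.2,0,1],
  [-0.6,2.6,1,0,1],
  [-1.4,3.2,2,0,1],
])

```text
time: 20.03
tcp_pos: [521.3, -136.5, 65.3]
ee_rot: [0.721, 0.693, -0.0, -0.002]
wrist_force: [-0.9, -0.5, 1.2]
width: 88.0
grip_force: 0.0
```

Request:
drive_tool([
  [-1,0.4,1,0,1],
  [-2,0.8,2,0,1],
  [-3,1.2,3,0,1],
  [-3.8,2,4,0,1],
  [-3.8,3,4,0,1],
])

```text
time: 20.45
tcp_pos: [425.3, -63.5, 169.9]
ee_rot: [0.722, 0.692, 0.001, 0.003]
wrist_force: [1.2, 0.3, -0.3]
width: 87.7
grip_force: 0.0
```

```bash
python3 - <<'E'
from box import *
x=[554,-285,-.04]; D=detect(['top','scene'],x,20)
for k,q in D: print(q.round(0),atz(k,*q,0)[:2].round(0))
y,e=fit(D,x); print(y.round(1),np.degrees(y[2]).round(1)); print(e.round(1).tolist())
t=optics.camera('top'); s=optics.camera('scene')
h=np.zeros((600,800,3),np.uint8); h[:300,:]=cv2.resize(t[85:220,240:600],(800,300)); h[300:,:400]=cv2.resize(s[240:390,220:420],(400,300)); h[300:,400:]=cv2.resize(s[150:300,340:540],(400,300))
cv2.imwrite('pics/end.png',h); print(r.get_obs()['tcp_pos'],r.get_obs()['time'])
E
```

```text
[374. 188.] [ 490. -220.]
[407. 193.] [ 472. -330.]
[377. 146.] [ 631. -234.]
[346. 301.] [ 628. -232.]
[276. 308.] [ 476. -336.]
[323. 338.] [ 621. -342.]
[ 5.519e+02 -2.825e+02 -1.000e-01] -4.1
[[0.7, 2.6], [0.4, -0.4], [-0.4, 0.2], [0.9, 0.7], [-0.1, -1.9], [0.4, 0.7]]
[427.22700867 -64.64803893 165.7408642 ] 20.75
```

View pics/end.png

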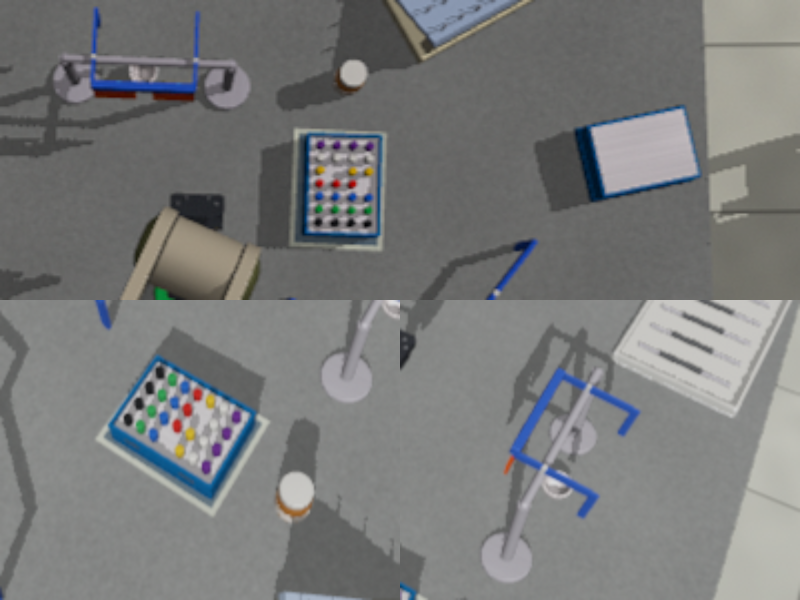

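The border shows all round the box, whose centre is about 3 mm from the mat's. The glasses hang on the rail, and the dish and jar look undisturbed. The tin is hidden by the arm, but the gripper passed well clear of it.

Request:
drive_tool([
  [0,0,0.4,0,1],
  [0,0,0.8,0,1],
  [0,0,0.8,0,1],
  [0,0,0.8,0,1],
  [0,0,0.8,0,1],
])

```text
time: 21.17
tcp_pos: [427.0, -64.8, 185.4]
ee_rot: [0.722, 0.692, -0.0, -0.001]
wrist_force: [-0.2, -0.5, -0.2]
width: 87.9
grip_force: 0.0
```

```bash
python3 -c "
from station import r
print(r.hand_in())"
```

```text
the job is handed in; nothing more can be done
None
```

I hung the glasses on the rail at their balance marks, then slid the file box wholly inside the mat's outer edge, let go of everything and handed the job in at about 21 s; no verdict came back.

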